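# Gauge the depth of a dry-block heater's thermometer well

## Task

The depth of the heater's thermometer well is not known. Pull the red stopper out of the well and put it down on the bench; then stand the depth gauge flat on the block over the well, slide its rod gently down until it rests on the bottom of the well, and leave the gauge standing there with the rod on the bottom, so that I can take the reading. Leave the two sample cups where they are.

Things in the scene. Friction and masses are not known exactly. Their poses are not given: they have to be found in the camera images.
- well_mouth (a point): Centre of the thermometer well's mouth, in the top face of the heater's aluminium block, 90 mm above the bench. Well: upright round hole 11 mm wide, rim bevelled 1.5 mm, depth unknown, somewhere from 25 to 50 mm. x points to the heater's back, y to its left, z up. The bare face reaches 31 mm to the front of the well, 60 mm to each side; 44 mm behind it a row of vials stands 11 mm proud.
- heater: Dry-block heater that stands fast on the bench: white housing 200 x 156 x 78 mm, sloping control panel on its front (-x), aluminium block 94 x 120 mm let into its top, face 90 mm above the bench. Origin: centre of its underside; x to its back, z up. The thermometer well lies 16 mm behind the origin, on the centre line.
- stopper_grip (a point): Loose red plastic stopper (15 g) that closes the thermometer well at the start; this point is on its axis half-way up its knob, 12 mm above the block's face. Round knob 13 to 15 mm wide, 20 mm tall, on a flange 19 mm wide and 3 mm thick that lies on the face; below it a shank 10 mm wide and 14 mm long hangs loosely in the well. z up along the axis.
- gauge_foot (a point): Depth gauge (about 0.35 kg, loose, standing on the bench); this point is the centre of its foot's flat underside. Steel foot 90 mm long (y), 32 mm wide (x), 14 mm thick, with a guide boss 8 mm high in its middle through which the rod slides upright along z. Its length must lie roughly along the heater's y to clear the vials.
- gauge_head (a point): Centre of the black knurled head on top of the gauge's rod: 22 mm wide, 14 mm tall, 96 mm above the rod's tip, and with the rod fully raised 104 mm above the foot's underside. The whole gauge can be lifted by it (the rod then rises to its upper stop). x, y, z as those of the foot.
- rod_tip (a point): Centre of the lower end of the gauge's steel rod, 8 mm wide, with a slightly bevelled end; it starts hidden inside the foot, up to 8 mm above its underside.
- depth_rod (a joint): Travel of the rod down through the foot, in m: 0 fully raised (tip 8 mm above the foot's underside), 0.060 fully down (tip 52 mm below it). Friction of about 2 N holds the rod wherever it is left; it does not sink by its own weight. Starts at 0 to 0.006.
- red_cup: Small lidded sample cup with a red lid, 35 x 43 x 24 mm, standing on the bench near its front edge; origin at the centre of its underside. Not to be disturbed.
- blue_cup: The like with a blue lid, beside it; origin at the centre of its underside. Not to be disturbed.

How it is judged:
On the way, in this order (a step that is already met when the one before it is completed fails the run):
1. the stopper is out of the well and down on the bench (height (world z) of stopper_grip below 0.035 m), for 0.2 s.
2. the rod's tip is inside the mouth of the well (z of rod_tip in the frame of well_mouth below -0.004 m and horizontal distance between rod_tip and well_mouth below 0.004 m), for 0.02 s.
3. the rod rests on the bottom of the well while the gauge's foot sits flat on the block (well_floor_c0 lies 10 mm under the well's floor) (z of gauge_foot in the frame of well_mouth between -0.001 and 0.001 m and angle between gauge_foot's own z axis and vertical below 0.035 rad and distance between rod_tip and well_floor_c0 below 0.0112 m and horizontal distance between rod_tip and well_floor_c0 below 0.0035 m), for 0.2 s.
At the end, for the whole second after the job is handed in: The gauge's foot lies flat on the block (within 1 mm and 2 degrees) with the rod's tip on the floor of the well within about 1 mm, both let go, and the stopper lies on the bench (all of step 3 and height (world z) of stopper_grip below 0.035 m); the robot touches nothing.
It fails at once if the rod is pressed on the bottom of the well with more than 18 N (contact force between depth_rod and well_floor above 18 N).
It fails at once if a sample cup is pushed more than 20 mm from its place (distance of any of red_cup, blue_cup from where it was at the start of the episode above 0.02 m).
It also fails if it takes over 58 s, if anything falls off the work surface, if the arm or the gripper's body presses on something with over 40 N, if the wrist force passes 120 N, or if a joint passes its speed limit or range.

## Robot

A 6-joint arm with a two-finger parallel gripper is mounted at the origin on a cart in front of the work surface, level with it; the furniture and walls round the work are solid. World frame = base frame: x ahead of the robot, y to its left, z up, the work surface at z = 0. Lengths are in m, angles in rad, forces in N, time in s.
With the tool pointing down it reaches from about 0.3 to 0.775 m from the base axis. Payload 14.6 kg.
Tool frame: the origin (TCP) lies midway between the tips of the shut fingers; the grasp point (between the pads) lies 19 mm behind it; z points along the fingers, y is the line along which they close (so a half turn about z gives the same grasp; the last joint's range is limited). The gripper opens to 94 mm and grips with 3 to 60 N. Pads are 16 mm wide; open, the fingers measure 119 mm over their backs; the gripper's body (75 mm by 177 mm) begins 78 mm behind the grasp point.
Start: joints at [-1.205, 0.3, 1.521, -0, 1.321, -0.067], TCP at [0.231, -0.499, 0.205] pointing down, gripper open.
Joint ranges: [-3.03, 3.03], [-0.79, 2.21], [0.23, 2.52], [-1.04, 4.18], [0, 3.07], [-2.55, 2.55]. Speed limits (rad/s): [2.22, 2.22, 2.57, 3.14, 3.14, 3.14].

## Interface

Orientations are given as [roll, pitch, yaw] about the fixed x, y, z axes, in that order (R = Rz(yaw) Ry(pitch) Rx(roll)).
In Python, from station import * gives the robot as it stands.
- The arm moves only by the tool send_rows, never from a script. Its argument "targets" is a list of rows, each an object of numbers: "x", "y", "z": the shift along the world's x, y, z in units of 0.2 m (1.0 is 0.2 m); "spin": the turn about the world's z in units of pi/2 rad (1.0 is pi/2 rad); "claw": the finger opening in mm, from 0 to 94. A call has 1 to 20 rows; each row shifts and turns the commanded pose from where the row before left it; what a row does not reach is not made up. A row lasts 1/10 s, in which the tool goes at most 50 mm and 8.59 degrees, less where a joint would pass 70% of its speed; a pose out of reach is approached as far as the arm can. A call with a number of a shift or a turn outside -1 to 1 is refused whole. A call with a gripper value outside its range is refused whole. The fingers move at their own pace and stop on an object; "force" is the grip in N (left out, the last holds). Time passes only in rows, so rows that do not move let the fingers close. It gives the time, the measured TCP pose, the force, the opening and the grip force at its end, in the units of the state.
- get_obs(): the state, without advancing time (a new reading comes with each control period).
- camera(name): name is "side" or "top"; returns the picture (384x512x3 uint8, blue, green, red); there is no depth.
- camera_model(name): a dict with "fovy" (degrees; the focal length in pixels is half the picture's height over the tangent of half this angle, whatever the lens; pixels are square), "cx", "cy" (the principal point, pixels), "dist" ([k1, k2, p1, p2, k3] as OpenCV has them; the pictures are not rectified), "T" (4x4, takes a point from camera to world coordinates). Camera axes: x right, y down, z forward; pixel columns grow to the right and rows downward; lengths in m; the calibration is good to about 2 mm. A picture is of the moment at which its call begins. camera_model takes no time and is no camera call.
- hand_in(): hands the job in; it is judged then, once.
The state is a dict: "time_s": time; "qpos": joint angles; "joint_vel": joint speeds; "tau": joint torques, N m; "ee_pos": TCP position; "eef_rot": TCP orientation; "force": force on the tool from outside, world axes, zero at the start; "moment": the same for the moment, N m; "grip_width": finger opening in m; "grip_force": force on a finger pad.
Only numpy, scipy, OpenCV 4.12 (cv2) and the standard library are available. Lean on these libraries where they do the work, as an engineer would, in place of code of your own. Each camera call takes 0.05 s, during which the arm holds its last target. There are 200 camera calls.

## Working session

There is one attempt and no reset: what is moved stays moved. The work goes in short steps, Python scripts to look and compute and a tool call to move; the robot and the scene stay as the last step left them, time stands still between calls to the robot, and variables do not carry over. Pictures are saved under pics/ and viewed, at most 10 in all, crops included, and the job is handed in when it is done.

Besides the shell and the picture viewer there is one more tool, called by a JSON object that holds its "api" and its "payload", one argument or row to a line. send_rows: Moves the arm, as the interface text tells. Its arguments: {"type":"object","properties":{"targets":{"type":"array"},"force":{"type":"number"}},"required":["targets"]}

```bash
mkdir -p pics
cat > h.py <<'E'
from station import *
import numpy as np, cv2
def snap(n,f):
    im=camera(n); cv2.imwrite('pics/'+f,im); return im
def ray(n,uv):
    m=camera_model(n); f=192/np.tan(np.radians(m['fovy'])/2)
    K=np.array([[f,0,m['cx']],[0,f,m['cy']],[0,0,1.]])
    p=cv2.undistortPoints(np.array([[uv]],float),K,np.array(m['dist'],float))[0,0]
    T=np.array(m['T']); return T[:3,3],T[:3,:3]@np.array([p[0],p[1],1.])
def onz(n,uv,z):
    o,d=ray(n,uv); return o+d*(z-o[2])/d[2]
def proj(n,P):
    m=camera_model(n); f=192/np.tan(np.radians(m['fovy'])/2)
    K=np.array([[f,0,m['cx']],[0,f,m['cy']],[0,0,1.]]); T=np.linalg.inv(np.array(m['T']))
    return cv2.projectPoints(np.atleast_2d(np.array(P,float)),cv2.Rodrigues(T[:3,:3])[0],T[:3,3],K,np.array(m['dist'],float))[0][:,0]
def tri(a,b):
    A=[];B=[]
    for n,uv in (a,b):
        o,d=ray(n,uv); d=d/np.linalg.norm(d); M=np.eye(3)-np.outer(d,d); A.append(M);B.append(M@o)
    return np.linalg.lstsq(np.vstack(A),np.hstack(B),rcond=None)[0]
E
python3 - <<'E'
from h import *
a=snap('top','t0.png');b=snap('side','s0.png')
cv2.imwrite('pics/tb.png',cv2.resize(a,(768,576)));cv2.imwrite('pics/sb.png',cv2.resize(b,(768,576)))
for n in('top','side'):
    m=camera_model(n);print(n,m['fovy'],m['cx'],m['cy'],m['dist'],np.round(m['T'],3))
o=get_obs();print(o['time_s'],o['ee_pos'],o['eef_rot'],o['grip_width'],o['force'])
E
```

```text
top 52.07507935920023 256.7648028899085 193.75965338229005 [-0.03854578  0.          0.          0.          0.        ] [[ 0.013 -0.983  0.182  0.352]
 [-1.    -0.008  0.028 -0.263]
 [-0.026 -0.183 -0.983  0.931]
 [ 0.     0.     0.     1.   ]]
side 50.95099480870824 257.6421270080905 199.2506257346698 [-0.03319617  0.          0.          0.          0.        ] [[ 1.    -0.013  0.013  0.484]
 [-0.017 -0.42   0.907 -1.016]
 [-0.006 -0.907 -0.42   0.433]
 [ 0.     0.     0.     1.   ]]
0.1 [ 0.23057766 -0.49908714  0.20496918] [-3.14060218e+00 -4.93454919e-05  4.32795402e-01] 0.09378097352860651 [ 0.09412052  0.36950861 -0.10949418]
```

View pics/tb.png

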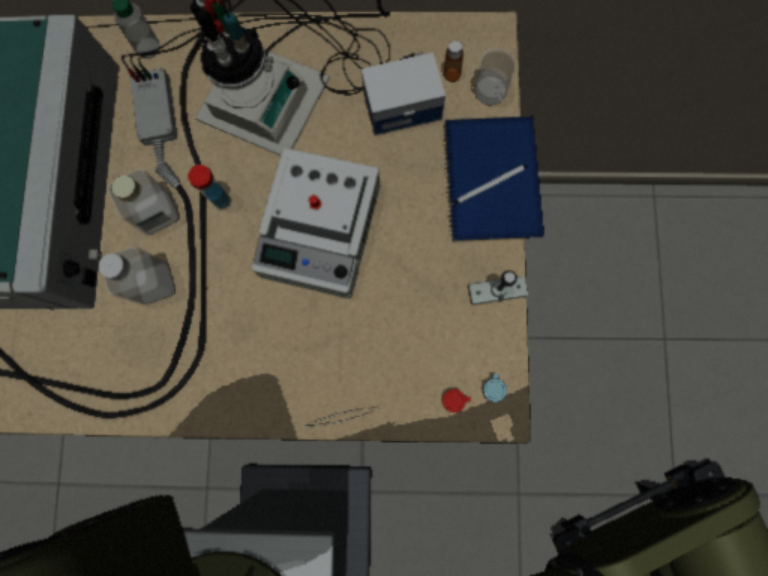

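View pics/sb.png

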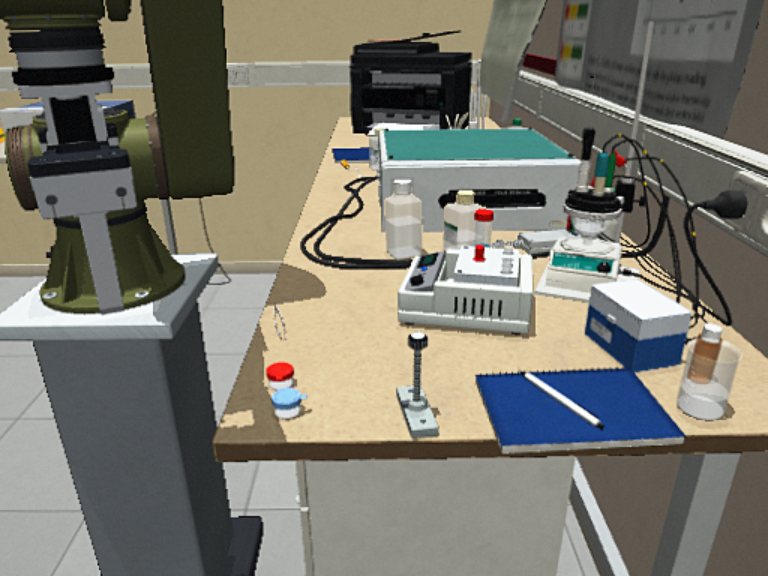

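The top view shows the heater at about (315,220) with the red stopper at (314,202), the gauge foot at (498,290) with its head at (508,278), and the cups at (455,400) and (495,388). In the side view the stopper is at (480,253) and the gauge head at (418,340).

Run:
```python
from h import *
a=cv2.imread('pics/t0.png');b=cv2.imread('pics/s0.png')
def blob(im,mask,box):
    x0,y0,x1,y1=box; n,l,s,c=cv2.connectedComponentsWithStats(mask[y0:y1,x0:x1].astype(np.uint8))
    i=1+np.argmax(s[1:,4]); return c[i]+[x0,y0],s[i]+np.array([x0,y0,0,0,0])
def red(im): i=im.astype(int); return (i[:,:,2]>110)&(i[:,:,1]<70)&(i[:,:,0]<70)
def dark(im): return im.max(2)<60
rt=blob(a,red(a),(200,120,222,146)); rs=blob(b,red(b),(308,155,332,182))
ht=blob(a,dark(a),(325,172,352,200)); hs=blob(b,dark(b),(265,218,292,236))
for r in(rt,rs,ht,hs):print(np.round(r[0],1),r[1])
print('stopper',tri(('top',rt[0]),('side',rs[0])),onz('top',rt[0],.108),'head',tri(('top',ht[0]),('side',hs[0])),onz('top',ht[0],.105))
c1=cv2.resize(a[95:205,160:260],(400,440),interpolation=cv2.INTER_CUBIC)
c2=cv2.resize(a[165:220,302:357],(400,400),interpolation=cv2.INTER_CUBIC)
v=np.zeros((440,800,3),np.uint8);v[:,:400]=c1;v[:400,400:]=c2;cv2.imwrite('pics/c1.png',v)
```

```text
[208.5 132.2] [206 130   6   5  22]
[319.2 168.3] [316 163   7  11  56]
[335.5 188.1] [331 181  13  13  54]
[278.4 228.1] [273 223  12  11  75]
stopper [ 0.6426247  -0.12977388  0.10140866] [ 0.64148453 -0.13082451  0.108     ] head [ 0.52420357 -0.40853224  0.09611659] [ 0.51868279 -0.40698643  0.105     ]
```

View pics/c1.png

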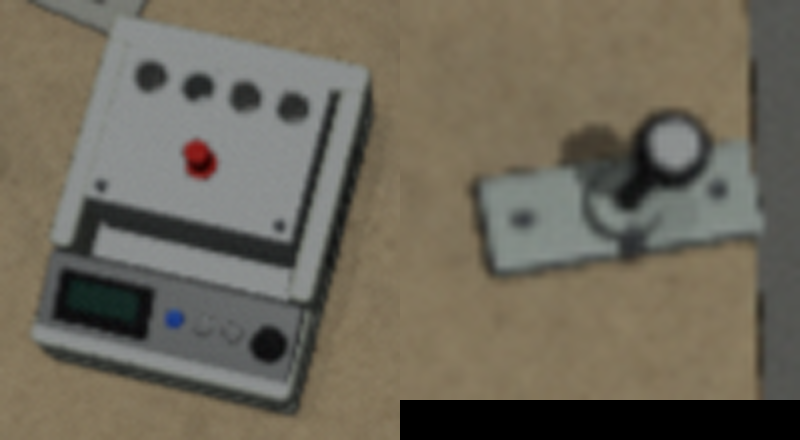

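The crop shows the stopper at (198,155), heater back edge (120,18)–(370,70) and vials (151,76)–(293,107). The gauge foot corners are (480,180), (745,142), (765,238) and (495,272), with the head's top at (675,148).

Run:
```python
from h import *
def p1(u,v): return [(u+.5)/4-.5+160,(v+.5)/4-.5+95]
def p2(u,v): return [(u-400+.5)/7.273-.5+302,(v+.5)/7.273-.5+165]
w=lambda p,z: onz('top',p,z)
def yawy(L,R): d=L-R; return np.arctan2(-d[0],d[1])
print('yaw edge',yawy(w(p1(120,18),.078),w(p1(370,70),.078)),'vials',yawy(w(p1(151,76),.101),w(p1(293,107),.101)),'screws',yawy(w(p1(101,186),.09),w(p1(279,226),.09)))
c=[w(p2(*q),.014) for q in((480,180),(745,142),(765,238),(495,272))]
print('foot',np.round(c,4),np.mean(c,0),yawy(c[0],c[1]),yawy(c[3],c[2]))
print('holes mid',(w(p2(522,218),.014)+w(p2(718,190),.014))/2, yawy(w(p2(522,218),.014),w(p2(718,190),.014)))
print('head',w(p2(675,148),.111),w(p2(675,148),.107))
sv=(w(p1(151,76),.101)+w(p1(293,107),.101))/2
print('vialmid',sv,'screwmid',(w(p1(101,186),.09)+w(p1(279,226),.09))/2)
print('stop',w(p1(198,152),.112))
a=cv2.imread('pics/t0.png')
# housing corners upper surface
print('corners',[np.round(w(p1(*q),.078),4) for q in((120,18),(370,70))])
```

```text
yaw edge -0.21549672217841292 vials -0.22316248765795335 screws -0.2232363652839826
foot [[ 0.5336 -0.3686  0.014 ]
 [ 0.5469 -0.4552  0.014 ]
 [ 0.5152 -0.4607  0.014 ]
 [ 0.5032 -0.3731  0.014 ]] [ 0.52473536 -0.41438968  0.014     ] 0.15319896297051297 0.13541860347907356
holes mid [ 0.52600654 -0.41400031  0.014     ] 0.1524398666071004
head [ 0.52433185 -0.41435703  0.111     ] [ 0.52517423 -0.41509684  0.107     ]
vialmid [ 0.67854826 -0.14315837  0.101     ] screwmid [ 0.61515862 -0.12581126  0.09      ]
stop [ 0.63905897 -0.13288172  0.112     ]
corners [array([ 0.7328, -0.0787,  0.078 ]), array([ 0.7008, -0.225 ,  0.078 ])]
```

{"api": "send_rows", "payload": {
  "targets": [
    {"x": 0.146, "y": 0.131, "spin": -0.03, "claw": 40},
    {"x": 0.146, "y": 0.131, "spin": -0.03},
    {"x": 0.146, "y": 0.131, "spin": -0.03},
    {"x": 0.146, "y": 0.131, "spin": -0.03},
    {"x": 0.146, "y": 0.131, "spin": -0.03},
    {"x": 0.146, "y": 0.131, "spin": -0.03},
    {"x": 0.146, "y": 0.131, "spin": -0.03},
    {"x": 0.146, "y": 0.131, "spin": -0.03},
    {"x": 0.146, "y": 0.131, "spin": -0.03},
    {"x": 0.146, "y": 0.131, "spin": -0.03},
    {"x": 0.146, "y": 0.131, "spin": -0.03},
    {"x": 0.146, "y": 0.131, "spin": -0.03},
    {"x": 0.146, "y": 0.131, "spin": -0.03},
    {"x": 0.146, "y": 0.131, "spin": -0.03},
    {"z": -0.15},
    {"z": -0.1},
    {}
  ],
  "force": 10
}}

```text
schema error: expected keys x, y, z, spin, claw
```

{"api": "send_rows", "payload": {
  "targets": [
    {"x": 0.146, "y": 0.131, "z": 0, "spin": -0.03, "claw": 40},
    {"x": 0.146, "y": 0.131, "z": 0, "spin": -0.03, "claw": 40},
    {"x": 0.146, "y": 0.131, "z": 0, "spin": -0.03, "claw": 40},
    {"x": 0.146, "y": 0.131, "z": 0, "spin": -0.03, "claw": 40},
    {"x": 0.146, "y": 0.131, "z": 0, "spin": -0.03, "claw": 40},
    {"x": 0.146, "y": 0.131, "z": 0, "spin": -0.03, "claw": 40},
    {"x": 0.146, "y": 0.131, "z": 0, "spin": -0.03, "claw": 40},
    {"x": 0.146, "y": 0.131, "z": 0, "spin": -0.03, "claw": 40},
    {"x": 0.146, "y": 0.131, "z": 0, "spin": -0.03, "claw": 40},
    {"x": 0.146, "y": 0.131, "z": 0, "spin": -0.03, "claw": 40},
    {"x": 0.146, "y": 0.131, "z": 0, "spin": -0.03, "claw": 40},
    {"x": 0.146, "y": 0.131, "z": 0, "spin": -0.03, "claw": 40},
    {"x": 0.146, "y": 0.131, "z": 0, "spin": -0.03, "claw": 40},
    {"x": 0.146, "y": 0.131, "z": 0, "spin": -0.03, "claw": 40},
    {"x": 0, "y": 0, "z": -0.15, "spin": 0, "claw": 40},
    {"x": 0, "y": 0, "z": -0.1, "spin": 0, "claw": 40},
    {"x": 0, "y": 0, "z": 0, "spin": 0, "claw": 40}
  ],
  "force": 10
}}

```text
time_s: 1.8
ee_pos: [0.6382, -0.1319, 0.1519]
eef_rot: [-3.141, 0.006, -0.227]
force: [-1.2, -0.1, -0.2]
grip_width: 0.0402
grip_force: 0.0
```

{"api": "send_rows", "payload": {
  "targets": [
    {"x": 0.005, "y": 0, "z": -0.12, "spin": 0, "claw": 40},
    {"x": 0, "y": 0, "z": -0.1, "spin": 0, "claw": 40},
    {"x": 0, "y": 0, "z": -0.05, "spin": 0, "claw": 40},
    {"x": 0, "y": 0, "z": 0, "spin": 0, "claw": 40},
    {"x": 0, "y": 0, "z": 0, "spin": 0, "claw": 40}
  ]
}}

```text
time_s: 2.3
ee_pos: [0.6409, -0.1327, 0.1028]
eef_rot: [3.142, -0.001, -0.227]
force: [0.0, 0.7, -1.3]
grip_width: 0.04
grip_force: 0.0
```

Run:
```python
from h import *
b=snap('side','s1.png');a=snap('top','t1.png')
c1=cv2.resize(b[100:230,245:375],(400,400),interpolation=cv2.INTER_CUBIC)
c2=cv2.resize(a[80:210,150:280],(400,400),interpolation=cv2.INTER_CUBIC)
cv2.imwrite('pics/c2.png',np.hstack([c1,c2]));o=get_obs();print(o['ee_pos'],o['force'])
```

```text
[ 0.64102147 -0.13269028  0.10294419] [-0.62973929  0.206732    0.06942822]
```

View pics/c2.png

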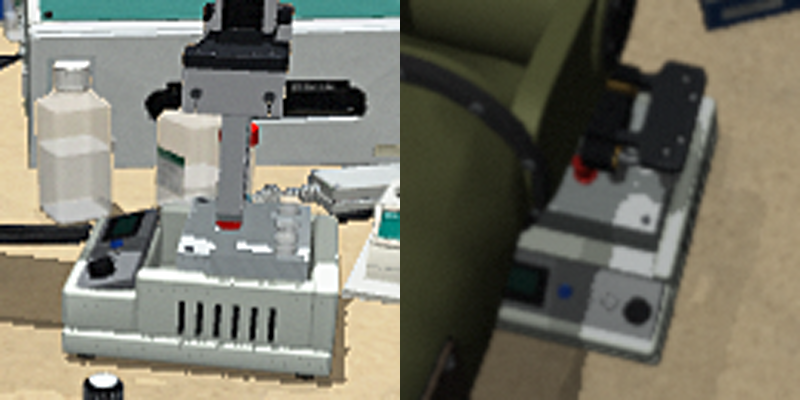

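The side crop shows the near finger over the stopper's axis, with the red flange just below it at (229,224). It lines up, so I lower 8.5 mm and grip.

{"api": "send_rows", "payload": {
  "targets": [
    {"x": 0, "y": 0, "z": -0.04, "spin": 0, "claw": 40},
    {"x": 0, "y": 0, "z": 0, "spin": 0, "claw": 40},
    {"x": 0, "y": 0, "z": 0, "spin": 0, "claw": 5},
    {"x": 0, "y": 0, "z": 0, "spin": 0, "claw": 5},
    {"x": 0, "y": 0, "z": 0, "spin": 0, "claw": 5},
    {"x": 0, "y": 0, "z": 0, "spin": 0, "claw": 5},
    {"x": 0, "y": 0, "z": 0, "spin": 0, "claw": 5}
  ],
  "force": 10
}}

```text
time_s: 3.1
ee_pos: [0.6406, -0.1323, 0.0937]
eef_rot: [-3.141, -0.0, -0.227]
force: [0.0, 2.3, 2.0]
grip_width: 0.0139
grip_force: 10.5
```

{"api": "send_rows", "payload": {
  "targets": [
    {"x": 0, "y": 0, "z": 0.1, "spin": 0, "claw": 5},
    {"x": 0, "y": 0, "z": 0.1, "spin": 0, "claw": 5},
    {"x": 0, "y": 0, "z": 0.1, "spin": 0, "claw": 5},
    {"x": -0.1, "y": -0.05, "z": 0, "spin": 0, "claw": 5},
    {"x": -0.2, "y": -0.1, "z": 0, "spin": 0, "claw": 5},
    {"x": -0.2, "y": -0.1, "z": 0, "spin": 0, "claw": 5},
    {"x": -0.2, "y": -0.1, "z": 0, "spin": 0, "claw": 5},
    {"x": -0.2, "y": -0.1, "z": 0, "spin": 0, "claw": 5},
    {"x": -0.1, "y": -0.05, "z": 0, "spin": 0, "claw": 5},
    {"x": 0, "y": 0, "z": -0.2, "spin": 0, "claw": 5},
    {"x": 0, "y": 0, "z": -0.2, "spin": 0, "claw": 5},
    {"x": 0, "y": 0, "z": -0.15, "spin": 0, "claw": 5},
    {"x": 0, "y": 0, "z": 0, "spin": 0, "claw": 5},
    {"x": 0, "y": 0, "z": 0, "spin": 0, "claw": 5}
  ]
}}

```text
time_s: 4.5
ee_pos: [0.4407, -0.2327, 0.0443]
eef_rot: [3.141, -0.0, -0.227]
force: [0.8, -0.6, 1.6]
grip_width: 0.014
grip_force: 10.1
```

{"api": "send_rows", "payload": {
  "targets": [
    {"x": 0, "y": 0, "z": -0.08, "spin": 0, "claw": 5},
    {"x": 0, "y": 0, "z": -0.045, "spin": 0, "claw": 5},
    {"x": 0, "y": 0, "z": 0, "spin": 0, "claw": 5},
    {"x": 0, "y": 0, "z": 0, "spin": 0, "claw": 5}
  ]
}}

```text
time_s: 4.9
ee_pos: [0.4409, -0.2327, 0.0194]
eef_rot: [3.141, -0.001, -0.227]
force: [-0.4, -0.3, 0.1]
grip_width: 0.0139
grip_force: 10.1
```

Run:
```python
from h import *
b=snap('side','s2.png')
cv2.imwrite('pics/c3.png',cv2.resize(b[150:290,150:350],(800,560),interpolation=cv2.INTER_CUBIC));o=get_obs();print(o['ee_pos'],o['force'])
```

```text
[ 0.44091302 -0.23274075  0.01942621] [-0.22840808 -0.1636302  -0.90025119]
```

View pics/c3.png

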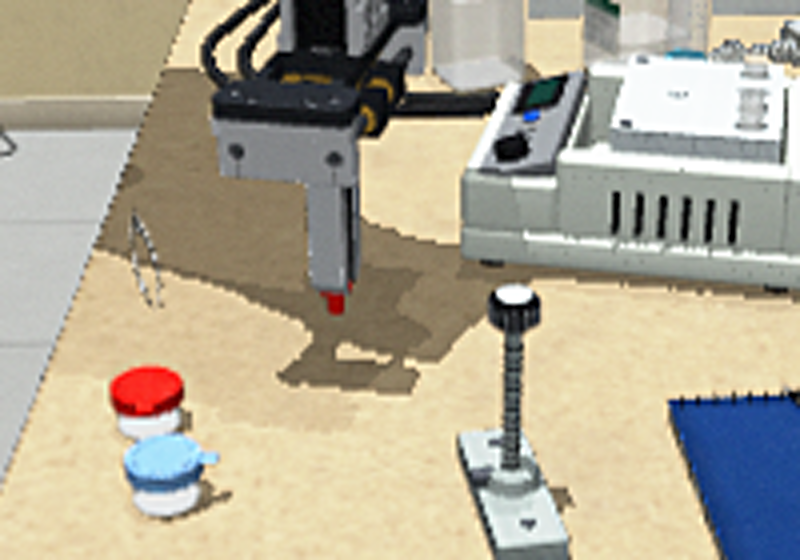

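{"api": "send_rows", "payload": {
  "targets": [
    {"x": 0, "y": 0, "z": -0.006, "spin": 0, "claw": 5},
    {"x": 0, "y": 0, "z": 0, "spin": 0, "claw": 50},
    {"x": 0, "y": 0, "z": 0, "spin": 0, "claw": 50},
    {"x": 0, "y": 0, "z": 0, "spin": 0, "claw": 50},
    {"x": 0, "y": 0, "z": 0.1, "spin": 0, "claw": 50},
    {"x": 0, "y": 0, "z": 0.2, "spin": 0, "claw": 50},
    {"x": 0, "y": 0, "z": 0.2, "spin": 0, "claw": 50},
    {"x": 0, "y": 0, "z": 0.2, "spin": 0, "claw": 50},
    {"x": 0.06, "y": -0.13, "z": 0, "spin": 0.04, "claw": 50},
    {"x": 0.06, "y": -0.13, "z": 0, "spin": 0.04, "claw": 50},
    {"x": 0.06, "y": -0.13, "z": 0, "spin": 0.04, "claw": 50},
    {"x": 0.06, "y": -0.13, "z": 0, "spin": 0.04, "claw": 50},
    {"x": 0.06, "y": -0.13, "z": 0, "spin": 0.04, "claw": 50},
    {"x": 0.06, "y": -0.13, "z": 0, "spin": 0.04, "claw": 50},
    {"x": 0.06, "y": -0.13, "z": 0, "spin": 0, "claw": 50},
    {"x": 0, "y": 0, "z": 0, "spin": 0, "claw": 50},
    {"x": 0, "y": 0, "z": 0, "spin": 0, "claw": 50}
  ]
}}

```text
time_s: 6.65
ee_pos: [0.5242, -0.4144, 0.1566]
eef_rot: [-3.141, 0.001, 0.15]
force: [-0.0, -0.1, 0.2]
grip_width: 0.0499
grip_force: 0.0
```

Run:
```python
from h import *
a=snap('top','t3.png');b=snap('side','s3.png')
c1=cv2.resize(a[100:190,160:250],(400,400),interpolation=cv2.INTER_CUBIC)
c2=cv2.resize(b[140:200,290:350],(400,400),interpolation=cv2.INTER_CUBIC)
c3=cv2.resize(b[190:290,200:300],(400,400)); c4=cv2.resize(a[160:290,180:380],(400,260))
v=np.zeros((600,800,3),np.uint8);v[:300,:300]=cv2.resize(c1,(300,300));v[:300,300:600]=cv2.resize(c2,(300,300));v[300:,:300]=cv2.resize(c3,(300,300));v[300:560,400:]=c4
cv2.imwrite('pics/c4.png',v);o=get_obs();print(o['time_s'],o['ee_pos'],o['eef_rot'])
print(proj('side',[.6406,-.1323,.09]),proj('top',[.6406,-.1323,.09]))
```

```text
6.75 [ 0.52431168 -0.41377893  0.15725187] [-3.14127005e+00  1.86951494e-04  1.50382049e-01]
[[318.68601046 173.13369394]] [[210.31075588 135.24754771]]
```

View pics/c4.png

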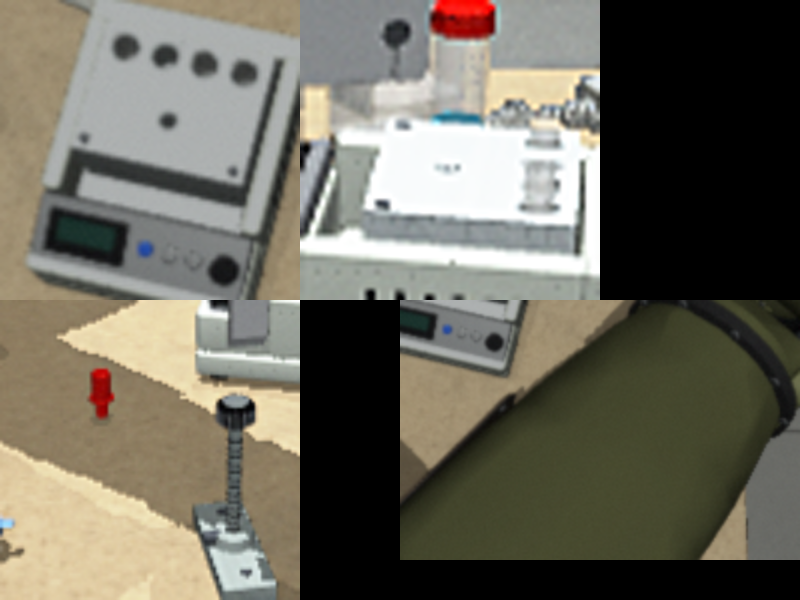

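The stopper is standing on the bench at crop (100,393). The open well is at (168,121) in the top crop and (448,168) in the side crop. I compute both centroids.

Run:
```python
from h import *
a=cv2.imread('pics/t3.png');b=cv2.imread('pics/s3.png')
def cen(im,c,r):
    x,y=c;g=cv2.cvtColor(im,6)[y-r:y+r+1,x-r:x+r+1].astype(float);w=np.clip(np.median(g)-15-g,0,None);Y,X=np.mgrid[y-r:y+r+1,x-r:x+r+1]
    return [(w*X).sum()/w.sum(),(w*Y).sum()/w.sum()]
t=cen(a,(210,136),5);s=cen(b,(319,173),5)
print(t,s,onz('top',t,.09),onz('side',s,.09),tri(('top',t),('side',s)))
h0=b[215:245,262:295]; m=(h0.max(2)<70).astype(np.uint8);n,l,st,c=cv2.connectedComponentsWithStats(m);i=1+np.argmax(st[1:,4]);print(st[i]+[262,215,0,0,0])
print('head pred',proj('side',[[.5243,-.4144,.111],[.5243,-.4144,.097]]))
```

```text
[np.float64(209.9826968973747), np.float64(135.79892601431982)] [np.float64(319.32945736434107), np.float64(173.1627906976744)] [ 0.6392991 -0.1316061  0.09     ] [ 0.64208392 -0.13253495  0.09      ] [ 0.64099237 -0.13147592  0.08918811]
[272 223  13  11  85]
head pred [[276.66128293 222.51452518]
 [276.54503349 229.75789381]]
```

{"api": "send_rows", "payload": {
  "targets": [
    {"x": 0.006, "y": 0, "z": -0.1, "spin": 0, "claw": 50},
    {"x": 0, "y": 0, "z": -0.15, "spin": 0, "claw": 50},
    {"x": 0, "y": 0, "z": -0.1, "spin": 0, "claw": 50},
    {"x": 0, "y": 0, "z": 0, "spin": 0, "claw": 50},
    {"x": 0, "y": 0, "z": 0, "spin": 0, "claw": 10},
    {"x": 0, "y": 0, "z": 0, "spin": 0, "claw": 10},
    {"x": 0, "y": 0, "z": 0, "spin": 0, "claw": 10},
    {"x": 0, "y": 0, "z": 0, "spin": 0, "claw": 10},
    {"x": 0, "y": 0, "z": 0, "spin": 0, "claw": 10}
  ],
  "force": 25
}}

```text
time_s: 7.65
ee_pos: [0.5259, -0.4144, 0.0879]
eef_rot: [3.141, -0.001, 0.15]
force: [-0.0, 2.7, 2.3]
grip_width: 0.0211
grip_force: 25.0
```

{"api": "send_rows", "payload": {
  "targets": [
    {"x": 0, "y": 0, "z": 0.03, "spin": 0, "claw": 10},
    {"x": 0, "y": 0, "z": 0.05, "spin": 0, "claw": 10},
    {"x": 0, "y": 0, "z": 0.1, "spin": 0, "claw": 10},
    {"x": 0, "y": 0, "z": 0.1, "spin": 0, "claw": 10},
    {"x": 0, "y": 0, "z": 0.1, "spin": 0, "claw": 10},
    {"x": 0, "y": 0, "z": 0.1, "spin": 0, "claw": 10},
    {"x": 0, "y": 0, "z": 0.1, "spin": 0, "claw": 10},
    {"x": 0, "y": 0, "z": 0.08, "spin": 0, "claw": 10},
    {"x": 0, "y": 0, "z": 0.04, "spin": 0, "claw": 10},
    {"x": 0, "y": 0, "z": 0, "spin": 0, "claw": 10},
    {"x": 0, "y": 0, "z": 0, "spin": 0, "claw": 10},
    {"x": 0, "y": 0, "z": 0, "spin": 0, "claw": 10}
  ]
}}

```text
time_s: 8.85
ee_pos: [0.5254, -0.4143, 0.2261]
eef_rot: [-3.14, 0.001, 0.15]
force: [0.7, 0.5, -2.6]
grip_width: 0.0206
grip_force: 25.0
```

{"api": "send_rows", "payload": {
  "targets": [
    {"x": 0.02, "y": 0.05, "z": 0, "spin": -0.01, "claw": 10},
    {"x": 0.04, "y": 0.1, "z": 0, "spin": -0.018, "claw": 10},
    {"x": 0.04, "y": 0.1, "z": 0, "spin": -0.018, "claw": 10},
    {"x": 0.04, "y": 0.1, "z": 0, "spin": -0.018, "claw": 10},
    {"x": 0.04, "y": 0.1, "z": 0, "spin": -0.018, "claw": 10},
    {"x": 0.04, "y": 0.1, "z": 0, "spin": -0.018, "claw": 10},
    {"x": 0.04, "y": 0.1, "z": 0, "spin": -0.018, "claw": 10},
    {"x": 0.04, "y": 0.1, "z": 0, "spin": -0.018, "claw": 10},
    {"x": 0.04, "y": 0.1, "z": 0, "spin": -0.018, "claw": 10},
    {"x": 0.04, "y": 0.1, "z": 0, "spin": -0.018, "claw": 10},
    {"x": 0.04, "y": 0.1, "z": 0, "spin": -0.018, "claw": 10},
    {"x": 0.04, "y": 0.1, "z": 0, "spin": -0.018, "claw": 10},
    {"x": 0.04, "y": 0.1, "z": 0, "spin": -0.018, "claw": 10},
    {"x": 0.04, "y": 0.1, "z": 0, "spin": -0.018, "claw": 10},
    {"x": 0.04, "y": 0.1, "z": 0, "spin": -0.011, "claw": 10},
    {"x": 0.0, "y": 0.06, "z": 0, "spin": 0, "claw": 10},
    {"x": 0, "y": 0, "z": 0, "spin": 0, "claw": 10},
    {"x": 0, "y": 0, "z": 0, "spin": 0, "claw": 10},
    {"x": 0, "y": 0, "z": 0, "spin": 0, "claw": 10}
  ]
}}

```text
time_s: 10.75
ee_pos: [0.6414, -0.1135, 0.2272]
eef_rot: [3.141, 0.0, -0.251]
force: [-0.3, -0.4, -1.8]
grip_width: 0.0206
grip_force: 25.0
```

Run:
```python
from h import *
a=snap('top','t4.png');b=snap('side','s4.png')
c2=cv2.resize(b[90:190,260:380],(480,400),interpolation=cv2.INTER_CUBIC)
c1=cv2.resize(a[80:200,150:246],(320,400),interpolation=cv2.INTER_CUBIC)
cv2.imwrite('pics/c5.png',np.hstack([c2,c1]));o=get_obs();print(o['time_s'],o['ee_pos'],o['eef_rot'],o['force'])
z=o['ee_pos'][2]+.019
p=o['ee_pos']; print(proj('side',[[p[0],p[1],z-.104],[p[0],p[1],z-.084]]))
```

```text
10.85 [ 0.64144975 -0.11336393  0.22725409] [ 3.14147136e+00  6.77335063e-06 -2.51383920e-01] [ 0.25374116  0.27530199 -1.98046111]
[[319.06396516 149.38218853]
 [319.55353044 141.13191764]]
```

View pics/c5.png

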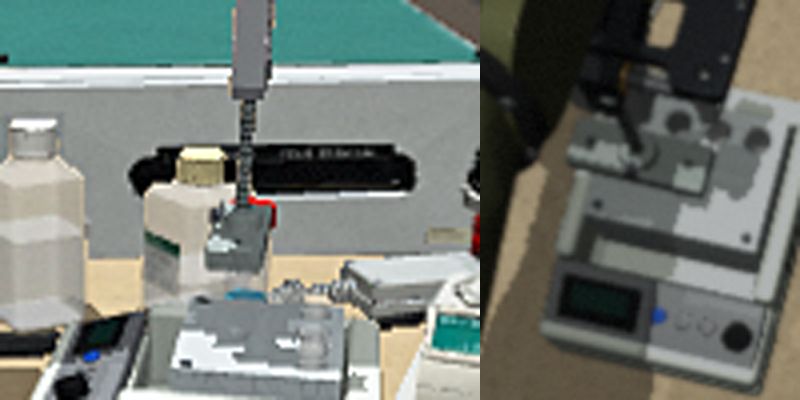

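The side crop shows the gauge hanging nearly upright and centred in the fingers, with the rod entering the foot at (241,205). I overshot in y by 19 mm and correct that now before descending.

{"api": "send_rows", "payload": {
  "targets": [
    {"x": -0.003, "y": -0.03, "z": 0, "spin": 0.009, "claw": 10},
    {"x": 0, "y": -0.04, "z": 0, "spin": 0.009, "claw": 10},
    {"x": 0, "y": -0.023, "z": 0, "spin": 0, "claw": 10},
    {"x": 0, "y": 0, "z": 0, "spin": 0, "claw": 10},
    {"x": 0, "y": 0, "z": -0.05, "spin": 0, "claw": 10},
    {"x": 0, "y": 0, "z": -0.05, "spin": 0, "claw": 10},
    {"x": 0, "y": 0, "z": -0.05, "spin": 0, "claw": 10},
    {"x": 0, "y": 0, "z": 0, "spin": 0, "claw": 10},
    {"x": 0, "y": 0, "z": 0, "spin": 0, "claw": 10}
  ]
}}

```text
time_s: 11.75
ee_pos: [0.641, -0.131, 0.197]
eef_rot: [-3.142, 0.001, -0.222]
force: [0.4, 0.7, -2.9]
grip_width: 0.0207
grip_force: 25.0
```

{"api": "send_rows", "payload": {
  "targets": [
    {"x": 0, "y": 0, "z": -0.01, "spin": 0, "claw": 10},
    {"x": 0, "y": 0, "z": -0.01, "spin": 0, "claw": 10},
    {"x": 0, "y": 0, "z": -0.01, "spin": 0, "claw": 10},
    {"x": 0, "y": 0, "z": 0, "spin": 0, "claw": 10},
    {"x": 0, "y": 0, "z": 0, "spin": 0, "claw": 10}
  ]
}}

```text
time_s: 12.25
ee_pos: [0.6411, -0.1311, 0.1913]
eef_rot: [3.142, -0.0, -0.222]
force: [-0.1, -0.7, -2.2]
grip_width: 0.0212
grip_force: 25.0
```

{"api": "send_rows", "payload": {
  "targets": [
    {"x": 0, "y": -0.0045, "z": -0.01, "spin": 0, "claw": 10},
    {"x": 0, "y": 0, "z": -0.01, "spin": 0, "claw": 10},
    {"x": 0, "y": 0, "z": -0.01, "spin": 0, "claw": 10},
    {"x": 0, "y": 0, "z": -0.01, "spin": 0, "claw": 10},
    {"x": 0, "y": 0, "z": 0, "spin": 0, "claw": 10},
    {"x": 0, "y": 0, "z": 0, "spin": 0, "claw": 10}
  ]
}}

```text
time_s: 12.85
ee_pos: [0.6411, -0.132, 0.1832]
eef_rot: [-3.142, 0.0, -0.222]
force: [-0.2, -0.0, -3.0]
grip_width: 0.0209
grip_force: 25.0
```

{"api": "send_rows", "payload": {
  "targets": [
    {"x": 0, "y": 0, "z": -0.01, "spin": 0, "claw": 10},
    {"x": 0, "y": 0, "z": -0.01, "spin": 0, "claw": 10},
    {"x": 0, "y": 0, "z": 0, "spin": 0, "claw": 10},
    {"x": 0, "y": 0, "z": 0, "spin": 0, "claw": 10}
  ]
}}

```text
time_s: 13.25
ee_pos: [0.6411, -0.1319, 0.1794]
eef_rot: [-3.142, -0.0, -0.222]
force: [0.7, 1.2, -0.7]
grip_width: 0.0208
grip_force: 25.0
```

Run:
```python
from h import *
a=snap('top','t5.png');b=snap('side','s5.png')
c2=cv2.resize(b[110:200,275:365],(400,400),interpolation=cv2.INTER_CUBIC)
c1=cv2.resize(a[90:180,165:255],(400,400),interpolation=cv2.INTER_CUBIC)
cv2.imwrite('pics/c6.png',np.hstack([c2,c1]));o=get_obs();print(o['time_s'],o['ee_pos'],o['eef_rot'],o['force'])
```

```text
13.35 [ 0.6411413  -0.13193997  0.17937965] [-3.14152531e+00 -2.73538283e-04 -2.22179692e-01] [-0.30106642  0.00508152 -0.46340182]
```

View pics/c6.png

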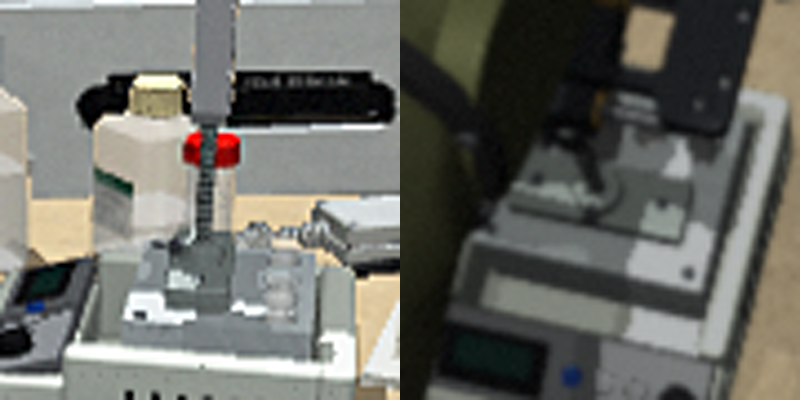

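The foot has touched down on the block at TCP z ≈ 0.180 and looks flat in both views. I slide the rod down in small steps.

{"api": "send_rows", "payload": {
  "targets": [
    {"x": 0, "y": 0, "z": -0.01, "spin": 0, "claw": 10},
    {"x": 0, "y": 0, "z": -0.01, "spin": 0, "claw": 10},
    {"x": 0, "y": 0, "z": -0.01, "spin": 0, "claw": 10},
    {"x": 0, "y": 0, "z": 0, "spin": 0, "claw": 10}
  ]
}}

```text
time_s: 13.75
ee_pos: [0.641, -0.1319, 0.1729]
eef_rot: [-3.142, 0.0, -0.222]
force: [0.4, 1.8, 0.9]
grip_width: 0.0207
grip_force: 25.0
```

{"api": "send_rows", "payload": {
  "targets": [
    {"x": 0, "y": 0, "z": -0.01, "spin": 0, "claw": 10},
    {"x": 0, "y": 0, "z": -0.01, "spin": 0, "claw": 10},
    {"x": 0, "y": 0, "z": 0, "spin": 0, "claw": 10},
    {"x": 0, "y": 0, "z": 0, "spin": 0, "claw": 10}
  ]
}}

```text
time_s: 14.15
ee_pos: [0.6409, -0.132, 0.1689]
eef_rot: [3.141, 0.001, -0.222]
force: [0.1, 1.7, -1.7]
grip_width: 0.0207
grip_force: 25.0
```

{"api": "send_rows", "payload": {
  "targets": [
    {"x": 0, "y": 0, "z": -0.01, "spin": 0, "claw": 10},
    {"x": 0, "y": 0, "z": -0.01, "spin": 0, "claw": 10},
    {"x": 0, "y": 0, "z": 0, "spin": 0, "claw": 10},
    {"x": 0, "y": 0, "z": 0, "spin": 0, "claw": 10}
  ]
}}

```text
time_s: 14.55
ee_pos: [0.641, -0.132, 0.165]
eef_rot: [3.142, 0.0, -0.222]
force: [0.8, 1.5, -0.2]
grip_width: 0.0209
grip_force: 25.0
```

{"api": "send_rows", "payload": {
  "targets": [
    {"x": 0, "y": 0, "z": -0.01, "spin": 0, "claw": 10},
    {"x": 0, "y": 0, "z": -0.01, "spin": 0, "claw": 10},
    {"x": 0, "y": 0, "z": 0, "spin": 0, "claw": 10},
    {"x": 0, "y": 0, "z": 0, "spin": 0, "claw": 10}
  ]
}}

```text
time_s: 14.95
ee_pos: [0.6409, -0.132, 0.161]
eef_rot: [3.141, 0.0, -0.222]
force: [0.3, 1.7, -1.2]
grip_width: 0.0206
grip_force: 25.0
```

Run:
```python
from h import *
b=snap('side','s6.png');a=snap('top','t6.png')
c2=cv2.resize(b[110:200,275:365],(400,400),interpolation=cv2.INTER_CUBIC)
c1=cv2.resize(a[90:180,165:255],(400,400),interpolation=cv2.INTER_CUBIC)
cv2.imwrite('pics/c7.png',np.hstack([c2,c1]));o=get_obs();print(o['time_s'],o['ee_pos'],o['eef_rot'],o['force'])
```

```text
15.05 [ 0.64093052 -0.13208115  0.16095612] [ 3.14146043e+00  5.35514432e-04 -2.22266660e-01] [ 0.89681236  0.99713017 -0.62049805]
```

View pics/c7.png

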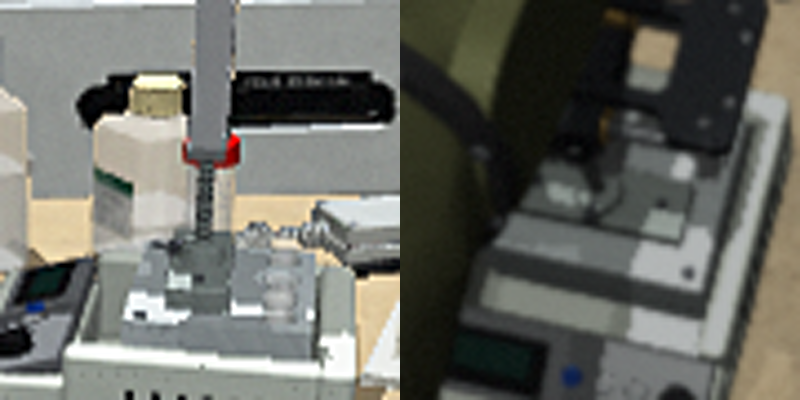

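The side crop shows the rod going down with the foot still flat at (200,280); it is about 10 mm into the well. I lower the grip to 6 N so that the fingers would slip before the rod could press too hard, then feel for the bottom.

{"api": "send_rows", "payload": {
  "targets": [
    {"x": 0, "y": 0, "z": -0.015, "spin": 0, "claw": 10},
    {"x": 0, "y": 0, "z": -0.015, "spin": 0, "claw": 10},
    {"x": 0, "y": 0, "z": -0.015, "spin": 0, "claw": 10},
    {"x": 0, "y": 0, "z": -0.01, "spin": 0, "claw": 10},
    {"x": 0, "y": 0, "z": 0, "spin": 0, "claw": 10}
  ],
  "force": 6
}}

```text
time_s: 15.55
ee_pos: [0.6409, -0.132, 0.1498]
eef_rot: [3.142, 0.001, -0.222]
force: [-0.0, 0.2, -1.5]
grip_width: 0.0215
grip_force: 6.0
```

{"api": "send_rows", "payload": {
  "targets": [
    {"x": 0, "y": 0, "z": -0.005, "spin": 0, "claw": 10},
    {"x": 0, "y": 0, "z": -0.005, "spin": 0, "claw": 10},
    {"x": 0, "y": 0, "z": -0.005, "spin": 0, "claw": 10},
    {"x": 0, "y": 0, "z": 0, "spin": 0, "claw": 10}
  ]
}}

```text
time_s: 15.95
ee_pos: [0.641, -0.132, 0.1471]
eef_rot: [-3.142, 0.0, -0.222]
force: [-0.7, 2.1, 1.8]
grip_width: 0.0218
grip_force: 6.0
```

{"api": "send_rows", "payload": {
  "targets": [
    {"x": 0, "y": 0, "z": -0.005, "spin": 0, "claw": 10},
    {"x": 0, "y": 0, "z": -0.005, "spin": 0, "claw": 10},
    {"x": 0, "y": 0, "z": -0.005, "spin": 0, "claw": 10},
    {"x": 0, "y": 0, "z": 0, "spin": 0, "claw": 10}
  ]
}}

```text
time_s: 16.35
ee_pos: [0.641, -0.132, 0.144]
eef_rot: [-3.142, 0.0, -0.222]
force: [0.4, 3.0, 1.7]
grip_width: 0.0211
grip_force: 6.0
```

{"api": "send_rows", "payload": {
  "targets": [
    {"x": 0, "y": 0, "z": -0.005, "spin": 0, "claw": 10},
    {"x": 0, "y": 0, "z": -0.005, "spin": 0, "claw": 10},
    {"x": 0, "y": 0, "z": -0.005, "spin": 0, "claw": 10}
  ]
}}

```text
time_s: 16.65
ee_pos: [0.6411, -0.1319, 0.1412]
eef_rot: [-3.142, -0.0, -0.222]
force: [0.5, 2.6, 1.6]
grip_width: 0.0216
grip_force: 6.0
```

{"api": "send_rows", "payload": {
  "targets": [
    {"x": 0, "y": 0, "z": -0.005, "spin": 0, "claw": 10},
    {"x": 0, "y": 0, "z": -0.005, "spin": 0, "claw": 10},
    {"x": 0, "y": 0, "z": -0.005, "spin": 0, "claw": 10}
  ]
}}

```text
time_s: 16.95
ee_pos: [0.6411, -0.1319, 0.1381]
eef_rot: [-3.142, 0.0, -0.222]
force: [0.0, 2.4, 2.2]
grip_width: 0.0212
grip_force: 6.0
```

{"api": "send_rows", "payload": {
  "targets": [
    {"x": 0, "y": 0, "z": -0.005, "spin": 0, "claw": 10},
    {"x": 0, "y": 0, "z": -0.005, "spin": 0, "claw": 10}
  ]
}}

```text
time_s: 17.15
ee_pos: [0.6411, -0.1319, 0.1361]
eef_rot: [-3.142, 0.0, -0.222]
force: [-0.4, 3.1, 1.2]
grip_width: 0.021
grip_force: 6.0
```

{"api": "send_rows", "payload": {
  "targets": [
    {"x": 0, "y": 0, "z": 0, "spin": 0, "claw": 10},
    {"x": 0, "y": 0, "z": -0.004, "spin": 0, "claw": 10},
    {"x": 0, "y": 0, "z": -0.004, "spin": 0, "claw": 10}
  ],
  "force": 10
}}

```text
time_s: 17.45
ee_pos: [0.6411, -0.132, 0.1347]
eef_rot: [3.142, -0.0, -0.222]
force: [0.1, 1.9, 2.2]
grip_width: 0.0213
grip_force: 10.0
```

Run:
```python
from h import *
F=[]
for i in range(6): camera('side'); F.append(get_obs()['force'])
o=get_obs();print(o['ee_pos'],np.mean(F,0),np.std(F,0))
```

```text
[ 0.64103984 -0.13205761  0.13456987] [-0.71393057  2.15499316  0.78570823] [0.37638501 0.51276851 0.51694038]
```

{"api": "send_rows", "payload": {
  "targets": [
    {"x": 0, "y": 0, "z": -0.004, "spin": 0, "claw": 10},
    {"x": 0, "y": 0, "z": -0.004, "spin": 0, "claw": 10}
  ]
}}

```text
time_s: 17.95
ee_pos: [0.6411, -0.132, 0.1331]
eef_rot: [-3.142, -0.0, -0.222]
force: [-0.6, 2.9, 5.2]
grip_width: 0.0216
grip_force: 10.0
```

Run:
```python
from h import *
F=[]
for i in range(6): camera('side'); F.append(get_obs()['force'])
o=get_obs();print(o['time_s'],o['ee_pos'],np.mean(F,0),np.std(F,0))
```

```text
18.25 [ 0.64111306 -0.13204183  0.13310833] [-0.31466458  1.94321545  2.63639345] [0.75227398 0.39514834 0.48672989]
```

{"api": "send_rows", "payload": {
  "targets": [
    {"x": 0, "y": 0, "z": -0.004, "spin": 0, "claw": 10},
    {"x": 0, "y": 0, "z": 0, "spin": 0, "claw": 10}
  ]
}}

```text
time_s: 18.45
ee_pos: [0.6414, -0.1321, 0.133]
eef_rot: [3.142, -0.001, -0.222]
force: [-1.6, 1.9, 6.2]
grip_width: 0.0215
grip_force: 10.0
```

Run:
```python
from h import *
F=[]
for i in range(6): camera('side'); F.append(get_obs()['force'])
o=get_obs();print(o['time_s'],o['ee_pos'],np.mean(F,0),np.std(F,0))
```

```text
18.75 [ 0.64137286 -0.13204009  0.13293077] [-0.5894092   2.23038571  6.90023407] [0.47722771 0.60205212 0.26739491]
```

{"api": "send_rows", "payload": {
  "targets": [
    {"x": 0, "y": 0, "z": -0.004, "spin": 0, "claw": 10},
    {"x": 0, "y": 0, "z": 0, "spin": 0, "claw": 10}
  ]
}}

```text
time_s: 18.95
ee_pos: [0.6417, -0.132, 0.1328]
eef_rot: [-3.142, -0.002, -0.222]
force: [-0.9, 3.8, 10.5]
grip_width: 0.0213
grip_force: 10.0
```

Run:
```python
from h import *
F=[]
for i in range(6): camera('side'); F.append(get_obs()['force'])
o=get_obs();print(o['time_s'],o['ee_pos'],np.mean(F,0),np.std(F,0))
```

```text
19.25 [ 0.64166248 -0.13202087  0.13278238] [-1.02074325  2.81108779 10.61633858] [0.70268844 0.33248616 0.39435367]
```

The TCP has stopped at 0.133 while the force climbs to 10 N, so the rod is on the bottom at a depth of about 38–39 mm. I ease off the force, release and withdraw.

{"api": "send_rows", "payload": {
  "targets": [
    {"x": 0, "y": 0, "z": 0.004, "spin": 0, "claw": 10},
    {"x": 0, "y": 0, "z": 0.003, "spin": 0, "claw": 10},
    {"x": 0, "y": 0, "z": 0, "spin": 0, "claw": 10},
    {"x": 0, "y": 0, "z": 0, "spin": 0, "claw": 50},
    {"x": 0, "y": 0, "z": 0, "spin": 0, "claw": 50},
    {"x": 0, "y": 0, "z": 0, "spin": 0, "claw": 50},
    {"x": 0, "y": 0, "z": 0, "spin": 0, "claw": 50},
    {"x": 0, "y": 0, "z": 0.05, "spin": 0, "claw": 50},
    {"x": 0, "y": 0, "z": 0.1, "spin": 0, "claw": 50},
    {"x": 0, "y": 0, "z": 0.2, "spin": 0, "claw": 50},
    {"x": 0, "y": 0, "z": 0.2, "spin": 0, "claw": 50},
    {"x": -0.1, "y": -0.1, "z": 0.1, "spin": 0, "claw": 50},
    {"x": -0.2, "y": -0.2, "z": 0, "spin": 0, "claw": 50},
    {"x": -0.2, "y": -0.2, "z": 0, "spin": 0, "claw": 50},
    {"x": -0.15, "y": -0.15, "z": 0, "spin": 0, "claw": 50},
    {"x": 0, "y": 0, "z": 0, "spin": 0, "claw": 50}
  ]
}}

```text
time_s: 20.85
ee_pos: [0.5177, -0.2557, 0.2643]
eef_rot: [3.141, -0.001, -0.226]
force: [-0.9, -0.3, -0.1]
grip_width: 0.0497
grip_force: 0.0
```

Run:
```python
from h import *
b=snap('side','s8.png');a=snap('top','t8.png')
c2=cv2.resize(b[110:200,275:365],(400,400),interpolation=cv2.INTER_CUBIC)
c1=cv2.resize(a[90:180,165:255],(400,400),interpolation=cv2.INTER_CUBIC)
cv2.imwrite('pics/c8.png',np.hstack([c2,c1]));o=get_obs();print(o['time_s'],o['ee_pos'],o['force'])
print(proj('side',[[.641,-.132,.09+x] for x in(0.014,.057-.007,.057+.007)]))
```

```text
20.95 [ 0.5201919  -0.25310678  0.26382842] [ 1.15106952 -0.00391894 -0.73681573]
[[319.1778062  167.49729556]
 [320.07387816 152.80812842]
 [320.42860925 146.96887136]]
```

View pics/c8.png

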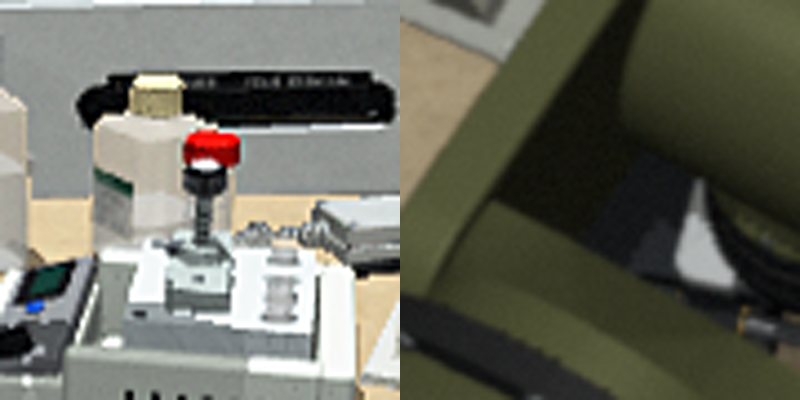

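The gauge stands flat on the block. Its head is at rows 147–154 of the full side picture, which matches a depth of about 39 mm. The arm is clear, so I hand in.

```bash
python3 -c "
from station import *
print(hand_in())"
```

```text
the job is handed in; nothing more can be done
None
```

The stopper is out and standing on the bench, and the gauge stands flat over the well with its rod on the bottom (about 39 mm deep by my estimate); the arm is clear, the cups were not touched, and the job is handed in with no verdict returned.

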